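Dock the emergency lantern and test its pull switch

TASK

Stand the emergency lantern that lies on the table upright in its steel charging dock, its foot slid under both rails all the way to the stop, and let go of it. Then test its switch: pull the knob on top straight out until it clicks on and stays out by itself, let go and leave it out for at least half a second, then push it gently fully home again. Leave the lantern docked, and do not disturb the mask box, the mug or the phone.

Things in the scene. Friction and masses are not known exactly. Their poses are not given: they have to be found in the camera images.
- lantern: Loose emergency lantern, 0.5-0.7 kg, 156 mm long, lying at the start, knob end pointing left and away from the robot. Origin: centre of its foot's underside; x runs along its axis from foot to knob (up when standing), z faces up at the start, y is across. Lying, its axis is 28 mm above the table. It weighs less than its knob's pull: the knob clicks out only when the dock's rails hold the lantern down.
- lantern_middle (a point): Point on the axis inside the white square column, 52 mm from the foot's underside; axes as lantern. The column (10-110 mm from the underside, 44 mm in y, 36 mm in z) is the place to hold. Gripped here across y with the fingers leaning 45 degrees (hand over the knob end), it can be turned upright, the fingers then leaning 45 degrees the other way, clear of rails and cap.
- lantern_foot (a point): Centre of the foot plate's underside (same point as lantern). Foot plate: 10 mm thick, 74 mm wide in the lantern's y, 56 mm in its z.
- lantern_cap (a point): Centre of the cap plate's top, 120 mm from the foot's underside. Cap plate: 10 mm thick, 56 x 56 mm. The knob stands on it.
- knob_top (a point): Centre of the knob's flat top (moves with it); x points outwards, the way it is pulled. Black plastic cylinder, 30 mm diameter, 18 mm high, on a thin stem on the lantern's axis. Pushed in, its top is 36 mm and its underside 18 mm above the cap plate. A grip of 15-25 N is plenty; more than 80 N of contact force cracks it.
- knob (a joint): Pull of the knob in m: 0 = fully home (off, as at the start), 0.016 = fully out (on). About 10 N are needed to pass the middle (0.0075); beyond it the knob snaps to that end and stays there by itself; the same going in. When docked, a pull first raises the lantern up to 3 mm until its foot meets the rails.
- dock: Steel charging dock fixed flat on the table: two parallel rails and an end stop, 18 mm high, no floor (the foot slides on the table). Origin: on the table, where the centre of the foot's underside lies when fully home; x is the direction in which the lantern is slid in, z up. The stop is 28.5 mm beyond the origin. The foot goes in with the lantern's y across the channel, either way round.
- dock_mouth (a point): Middle of the dock's open end on the table, 79 mm before its origin, roughly towards the robot. The rails flare outwards here; 30 mm further in the channel is 78 mm wide under overhanging lips, whose undersides are 13 mm and tops 18 mm above the table, with 54 mm open between them for the column. Axes as dock.
- mask_box: Bystander: blue and white cardboard box 100 x 190 x 75 mm, to the right of the work. Origin: centre of its underside. Not to be moved.
- mug: Bystander: white mug, 80 mm diameter, 90 mm high, with a handle, beyond the work. Origin: centre of its underside. Not to be moved.
- phone: Bystander: black phone 150 x 72 x 9 mm lying flat at the left of the work. Origin: centre of its underside. Not to be moved.
Mind the look-alikes: they are no part of the job. Of the things that look like the dock, the middle-sized one is meant.

How it is judged:
On the way, in this order (a step that is already met when the one before it is completed fails the run):
1. the lantern stands in the dock, foot home under the rails, knob in, and is let go (horizontal distance between lantern and dock below 0.008 m and angle between lantern's own x axis and vertical below 0.08 rad and height (world z) of lantern below 0.006 m and contact force between the fingers and lantern below 0.1 N and value of joint knob below 0.003 m), for 0.2 s.
2. the knob is out at its on detent and stays there untouched for half a second, lantern docked (horizontal distance between lantern and dock below 0.008 m and angle between lantern's own x axis and vertical below 0.08 rad and height (world z) of lantern below 0.006 m and contact force between the fingers and lantern below 0.1 N and value of joint knob above 0.013 m), for 0.5 s.
At the end, for the whole second after the job is handed in: The lantern stands upright (within 0.08 rad) on the table in the dock, foot centre within 8 mm of its home place, at rest and let go, and the knob is pushed home (within 2 mm) after having been out on its detent (horizontal distance between lantern and dock below 0.008 m and angle between lantern's own x axis and vertical below 0.08 rad and height (world z) of lantern below 0.006 m and contact force between the fingers and lantern below 0.1 N and value of joint knob below 0.002 m and linear speed of lantern below 0.02 m/s); the robot touches nothing.
It fails at once if the mask box is moved more than 20 mm (distance of mask_box from where it was at the start of the episode above 0.02 m).
It fails at once if the mug is moved more than 20 mm (distance of mug from where it was at the start of the episode above 0.02 m).
It fails at once if the phone is moved more than 20 mm (distance of phone from where it was at the start of the episode above 0.02 m).
It fails at once if the knob is squeezed or pressed with more than 80 N (contact force between the fingers and knob above 80 N).
It also fails if it takes over 67 s, if anything falls off the work surface, if the arm or the gripper's body presses on something with over 40 N, if the wrist force passes 120 N, or if a joint passes its speed limit or range.

ROBOT

A 6-joint arm with a two-finger parallel gripper is mounted at the origin on the work surface. World frame = base frame: x ahead of the robot, y to its left, z up, the work surface at z = 0. Lengths are in m, angles in rad, forces in N, time in s.
With the tool pointing down it reaches from about 0.25 to 0.775 m from the base axis. Payload 4 kg.
Tool frame: the origin (TCP) lies on the centre line of the jaws, within the pads' length; the fingertips stand 19 mm ahead of it and the grasp point (between the pads) is the TCP; z points along the fingers, y is the direction in which the jaws open and shut (so a half turn about z gives the same grasp; the last joint's range is limited). The gripper opens to 85 mm and grips with 20 to 120 N. Pads are 22 mm wide; open, the fingers measure 114 mm over their backs; the gripper's body (76 mm by 85 mm) begins 54 mm behind the grasp point. The pads swing forward as they close: fully open they stand 13 mm farther back than shut.
Start: joints at [-0.103, 0.087, 1.371, -0, 1.684, -0.103], TCP at [0.55, -0, 0.25] pointing down, gripper open.
Joint ranges: [-3.1, 3.1], [-0.76, 2.03], [0.27, 2.55], [-1.08, 4.22], [0.17, 2.65], [-2.57, 2.57]. Speed limits (rad/s): [2.79, 2.79, 3.14, 3.14, 3.14, 3.14].

INTERFACE

Orientations are given as a rotation vector (axis times angle).
In Python, from workcell import env gives the robot as it stands.
- The arm moves only by the tool play_rows, never from a script. Its arguments are lists of equal length, an entry for each row: "rotation": the turn, a rotation vector about the tool's x, y, z in degrees, a list of three; "delta_pos": the shift along the tool's x, y, z in m, a list of three; "fingers": the closure, from 0 (fully open) to 1 (shut). A call has 1 to 10 rows; each row shifts and turns the commanded pose from where the row before left it, along the tool's axes as they then stand; what a row does not reach is not made up. A row lasts 1/12 s, in which the tool goes at most 41.7 mm and 7.16 degrees, less where a joint would pass 70% of its speed; a pose out of reach is approached as far as the arm can. A call is refused whole if a number of a shift passes 0.0417 or a number of a turn 7.16, either way. A call with a gripper value outside its range is refused whole. The fingers move at their own pace and stop on an object; "force" is the grip in N (left out, the last holds). Time passes only in rows, so rows that do not move let the fingers close. It gives the time, the measured TCP pose, the force and the opening at its end, in the units of the state.
- env.state(): the state, without advancing time (a new reading comes with each control period).
- env.get_image(name): name is "scene" or "side" or "wrist"; returns a dict with "color" (480x640x3 uint8, red, green, blue), "z_map" (480x640 float32, m along the optical axis (not along the pixel's ray), 0 where there is no reading), "mtx" (3x3 intrinsics, pixels), "view" (4x4, takes a point from world to camera coordinates). Camera axes: x right, y up, looking along -z (the intrinsics and any distortion apply to the point x, -y, -z); pixel columns grow to the right and rows downward; lengths in m; the calibration is good to about 2 mm. A picture is of the moment at which its call begins.
- env.finish_job(): hands the job in, once; it reports no verdict.
The state is a dict: "time": time; "q": joint angles; "joint_vel": joint speeds; "joint_torque": joint torques, N m; "tool_pos": TCP position; "eef_rot": TCP orientation; "wrist_force": force on the tool from outside, world axes, zero at the start; "torque": the same for the moment, N m; "width": finger opening in m.
Only numpy, scipy, OpenCV 4.12 (cv2) and the standard library are available. Lean on these libraries where they do the work, as an engineer would, in place of code of your own. Each camera call takes 0.05 s, during which the arm holds its last target. There are 200 camera calls.

## Working session

There is one attempt and no reset: what is moved stays moved. The work goes in short steps, Python scripts to look and compute and a tool call to move; the robot and the scene stay as the last step left them, time stands still between calls to the robot, and variables do not carry over. Pictures are saved under pics/ and viewed, about 8 in all and at most 12, crops included, and the job is handed in when it is done.

Besides the shell and the picture viewer there is one more tool, called after ">>>" as name(argument=value, ...) on one line, values as JSON. play_rows: Moves the arm, as the interface text tells. Its arguments: {"type":"object","properties":{"rotation":{"type":"array","items":{"type":"array","items":{"type":"number"}}},"delta_pos":{"type":"array","items":{"type":"array","items":{"type":"number"}}},"fingers":{"type":"array","items":{"type":"number"}},"force":{"type":"number"}},"required":["rotation","delta_pos","fingers"]}

```bash
mkdir -p pics; ls; python3 - <<'E'
from workcell import env
import cv2,numpy as np
print(env.state())
for n in ["scene","side"]:
    d=env.get_image(n); cv2.imwrite(f"pics/{n}0.png",d["color"][:,:,::-1]); np.savez(f"pics/{n}0.npz",**d); print(n,d["mtx"],d["view"],(d["z_map"]>0).mean())
E
```

```text
pics
{'time': 0.0, 'q': array([-1.03087773e-01,  8.80048480e-02,  1.37230830e+00,  3.26368367e-05,
        1.68360031e+00, -1.03080665e-01]), 'joint_vel': array([ 4.44533677e-04,  8.73235089e-04, -8.47398202e-04,  9.57726645e-04,
       -8.08160963e-05, -1.40638209e-03]), 'joint_torque': array([ 4.64244640e-04, -3.51862407e+01, -3.13276148e+01,  2.58579206e-05,
        1.07225846e-02,  9.27783418e-06]), 'tool_pos': array([5.49532814e-01, 6.04079908e-05, 2.49084422e-01]), 'eef_rot': array([-2.22015664, -2.22014893,  0.00225797]), 'wrist_force': array([-0.47834915, -0.55300325,  0.74757416]), 'torque': array([-0.00354787, -0.02147282,  0.00378636]), 'width': 0.08512798687866457}
scene [[464.92058109   0.         315.79305766]
 [  0.         464.92058109 246.03069102]
 [  0.           0.           1.        ]] [[-8.05574819e-01  5.92494044e-01  1.37273429e-04  4.71344208e-01]
 [-3.54475725e-01 -4.82142734e-01  8.01177474e-01  1.47944857e-01]
 [ 4.74759067e-01  6.45359739e-01  5.98426801e-01 -1.41205539e+00]
 [ 0.00000000e+00  0.00000000e+00  0.00000000e+00  1.00000000e+00]] 0.9960611979166667
side [[517.25999004   0.         317.77320631]
 [  0.         517.25999004 232.78729856]
 [  0.           0.           1.        ]] [[ 0.793193   -0.60893841 -0.00623567 -0.46222011]
 [ 0.32396106  0.4132715   0.85103226 -0.22740248]
 [-0.5156492  -0.67705294  0.52507639 -1.15875493]
 [ 0.          0.          0.          1.        ]] 0.9960904947916667
```

View pics/scene0.png

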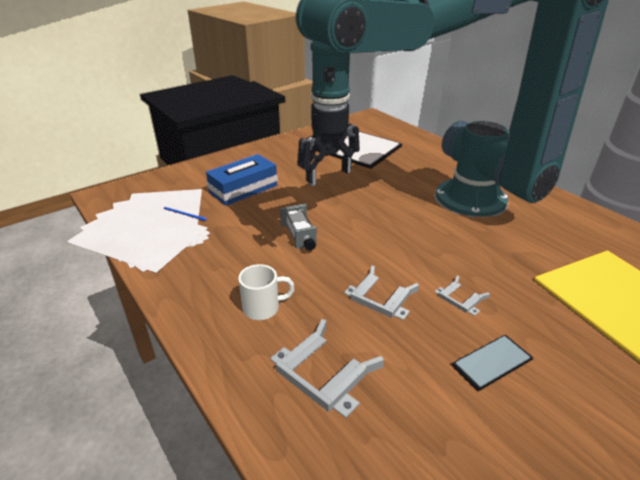

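View pics/side0.png

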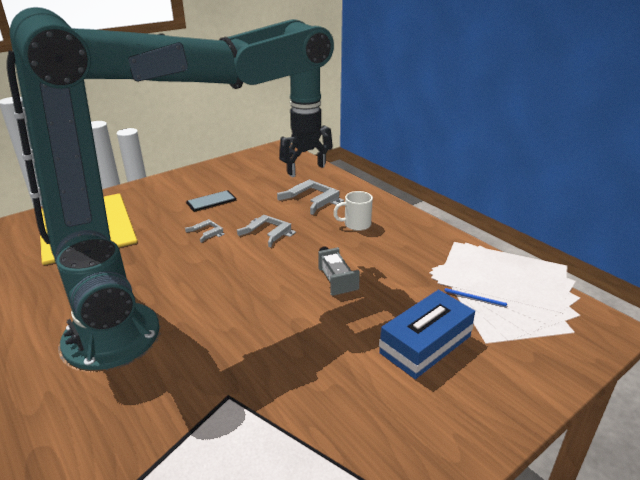

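The scene view shows the lantern at about (300,228) with its knob at (308,243), the middle-sized dock at (380,293), and the mug at (260,292). The phone is at (492,361) and the mask box at (242,178). Next I'll turn the depth into world points.

```bash
cat > h.py <<'E'
import numpy as np,cv2
def cloud(d):
    z=d["z_map"];K=d["mtx"];v,u=np.mgrid[:480,:640]
    pc=np.stack([(u-K[0,2])/K[0,0]*z,-(v-K[1,2])/K[1,1]*z,-z],-1)
    V=d["view"];return (pc-V[:3,3])@V[:3,:3]   # R^T(p-t)
E
python3 - <<'E'
from h import *
S=4/0.005*0.001*1000  # px per m =800
S=1000;x0,y0=0.2,-0.4
for n in ["scene","side"]:
    d=np.load(f"pics/{n}0.npz");P=cloud(d);C=d["color"]
    tb=(abs(P[...,0]-.45)<.25)&(abs(P[...,1])<.35);print(n,"table z",np.percentile(P[...,2][tb],[5,25,50,75]))
    img=np.zeros((600,800,3),np.uint8)
    P2=cv2.resize(P,None,fx=3,fy=3,interpolation=cv2.INTER_NEAREST);C2=cv2.resize(C,None,fx=3,fy=3,interpolation=cv2.INTER_NEAREST)
    P2=cv2.resize(P,None,fx=3,fy=3)
    m=P2[...,2]<.15
    r=(600-(P2[...,0]-x0)*S).astype(int);c=(400-P2[...,1]*S).astype(int)
    m&=(r>=0)&(r<600)&(c>=0)&(c<800)
    o=np.argsort(P2[...,2][m]);img[r[m][o],c[m][o]]=C2[m][o][:,::-1]
    cv2.imwrite(f"pics/top_{n}.png",img)
    m=(P[...,2]>.008)&(P[...,2]<.15)&(abs(P[...,0]-.5)<.3)&(abs(P[...,1])<.4)
    k,l,st,ce=cv2.connectedComponentsWithStats(m.astype(np.uint8))
    for i in range(1,k):
        if st[i,4]>60:
            q=P[l==i];print(st[i],q.min(0).round(3),q.max(0).round(3))
E
```

```text
scene table z [-2.73741882e-03 -1.15489051e-03  2.68590642e-04  3.35352776e-01]
[222 178  25  26 333] [ 0.552 -0.4    0.009] [ 0.628 -0.391  0.079]
[ 280  204   36   47 1069] [ 0.479 -0.217  0.008] [ 0.577 -0.052  0.059]
[ 238  265   56   53 1920] [ 0.691 -0.011  0.008] [0.8   0.072 0.093]
[351 266  68  50 902] [0.439 0.082 0.008] [0.583 0.228 0.021]
[439 276  51  35 410] [0.327 0.227 0.008] [0.417 0.313 0.016]
[286 320  40  48 696] [0.682 0.158 0.008] [0.8   0.225 0.026]
[454 353  20  14  67] [0.495 0.389 0.008] [0.546 0.4   0.012]
[ 314  357   70   53 1188] [0.655 0.277 0.008] [0.8   0.328 0.026]
side table z [-2.06915848e-03 -2.06446705e-04  1.41532406e-03  3.47576421e-01]
[277 179  46  19 289] [0.648 0.256 0.008] [0.8   0.342 0.028]
[310 189  26  24 262] [0.672 0.153 0.008] [0.8   0.223 0.029]
[ 333  191   39   37 1009] [ 0.684 -0.017  0.008] [0.797 0.073 0.095]
[237 214  54  31 467] [0.434 0.08  0.008] [0.579 0.227 0.023]
[185 219  37  22 218] [0.323 0.221 0.008] [0.411 0.315 0.017]
[ 318  246   42   48 1193] [ 0.472 -0.219  0.008] [ 0.569 -0.053  0.06 ]
[444 288  22   8  62] [ 0.7   -0.4    0.008] [ 0.729 -0.356  0.015]
```

View pics/top_scene.png

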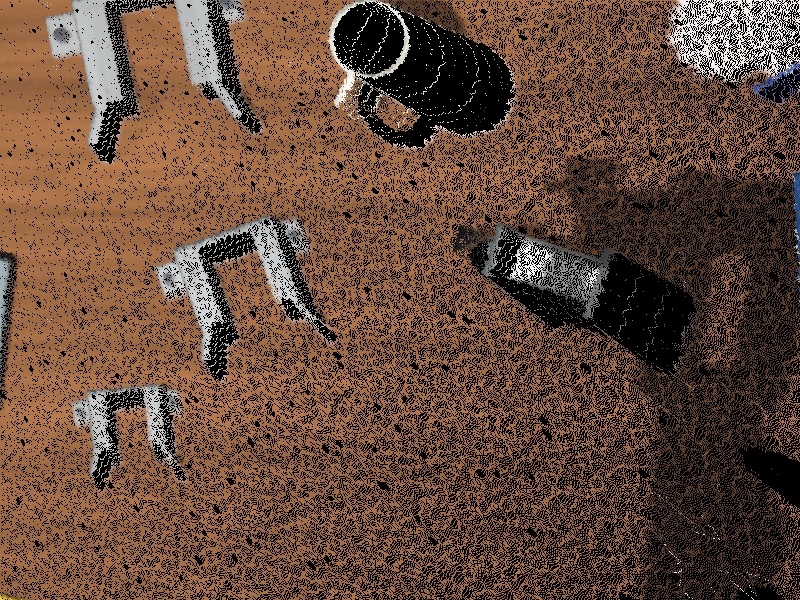

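The top-down view (1 mm/px) puts the middle dock's stop near (235,235), with its mouth towards (270,360). The lantern runs from its foot at about (650,310) to its knob at (465,245). I'll refine both poses from the two clouds and check what the wrist camera sees.

```bash
python3 - <<'E'
from h import *
from workcell import env
d=env.get_image("wrist");np.savez("pics/wrist0.npz",**d);cv2.imwrite("pics/wrist0.png",d["color"][:,:,::-1])
s=env.state();np.set_printoptions(precision=4,suppress=True);print(d["view"],d["mtx"])
R=d["view"][:3,:3];print("cam pos",-R.T@d["view"][:3,3])
top={}
for n in ["scene","side","wrist"]:
    P=cloud(np.load(f"pics/{n}0.npz"));v=~(np.load(f"pics/{n}0.npz")["z_map"]==0)
    m=v&(P[...,2]>.014)&(P[...,2]<.03)&(P[...,0]>.42)&(P[...,0]<.6)&(P[...,1]>.07)&(P[...,1]<.24)
    q=P[m];
    if len(q)>50:
        (c,sz,a)=cv2.minAreaRect((q[:,:2]*1000).astype(np.float32));print(n,"dock",len(q),np.median(q[:,2]),c,sz,a)
    m=v&(P[...,2]>.015)&(P[...,2]<.08)&(P[...,0]>.45)&(P[...,0]<.6)&(P[...,1]>-.23)&(P[...,1]<-.03)
    q=P[m]
    if len(q)>50:
        (c,sz,a)=cv2.minAreaRect((q[:,:2]*1000).astype(np.float32));print(n,"lant",len(q),c,sz,a)
        t=q[abs(q[:,2]-.046)<.003];(c,sz,a)=cv2.minAreaRect((t[:,:2]*1000).astype(np.float32));print(n," coltop",len(t),np.median(t[:,2]),c,sz,a)
        t=q[q[:,2]>.052];print(" plates",len(t),np.percentile(t[:,2],[50,95]))
E
```

```text
[[ 1.     -0.0008 -0.0026 -0.5501]
 [ 0.0001  0.9659 -0.2588  0.0329]
 [ 0.0027  0.2588  0.9659 -0.3792]
 [ 0.      0.      0.      1.    ]] [[373.7384   0.     315.8456]
 [  0.     373.7384 240.6474]
 [  0.       0.       1.    ]]
cam pos [0.5511 0.0659 0.3734]
scene dock 761 0.01716037854652985 (513.9560546875, 159.7279815673828) (117.12139129638672, 122.66007995605469) 19.96294403076172
scene lant 1009 (543.5391235351562, -133.44027709960938) (160.5940399169922, 74.40289306640625) 67.40595245361328
scene  coltop 409 0.04561504465337996 (537.904541015625, -128.64373779296875) (151.32777404785156, 74.5456771850586) 72.90011596679688
 plates 145 [0.0548 0.0571]
side dock 378 0.01792864744487615 (508.5255126953125, 157.77294921875) (120.1076431274414, 125.30844116210938) 19.403705596923828
side lant 1087 (527.0909423828125, -132.277587890625) (162.0814666748047, 74.32937622070312) 75.36373138427734
side  coltop 434 0.04653331136002602 (529.1394653320312, -134.4477081298828) (154.51095581054688, 71.99057006835938) 73.30684661865234
 plates 175 [0.0554 0.0586]
wrist dock 3916 0.018525740212602188 (528.218017578125, 131.67889404296875) (98.94026184082031, 107.391357421875) 89.9595947265625
wrist lant 6856 (529.6106567382812, -127.14586639404297) (151.92369079589844, 73.19486999511719) 76.55036163330078
wrist  coltop 4109 0.04660349027016829 (534.0633544921875, -129.3380584716797) (151.51998901367188, 59.82308578491211) 67.71544647216797
 plates 703 [0.0562 0.0574]
```

View pics/wrist0.png

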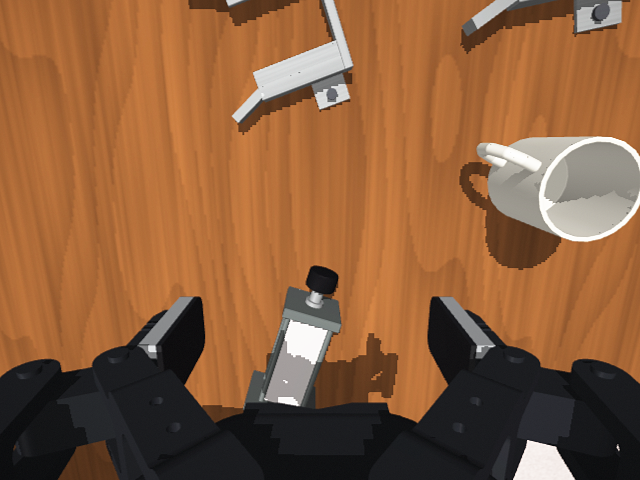

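The wrist view shows the lantern's knob at (322,280), the column running from (303,320) to (285,405), and one dock rail at (300,72). I'll move the camera over the dock and then over the lantern.

>>> play_rows(rotation=[[0,0,0],[0,0,0],[0,0,0],[0,0,0],[0,0,0],[0,0,0]], delta_pos=[[0.03,0,0],[0.03,0,0],[0.03,0,0],[0.03,0,0],[0,0,0],[0,0,0]], fingers=[0,0,0,0,0,0])

```text
time: 0.65
tool_pos: [0.5497, 0.1213, 0.2498]
eef_rot: [-2.218, -2.225, 0.002]
wrist_force: [1.2, -0.3, 0.6]
width: 0.0854
```

```bash
python3 - <<'E'
from h import *
from workcell import env
d=env.get_image("wrist");np.savez("pics/wd.npz",**d);cv2.imwrite("pics/wd.png",d["color"][:,:,::-1]);print(env.state()["tool_pos"])
E
```

```text
[0.54980586 0.12017441 0.2498628 ]
```

>>> play_rows(rotation=[[0,0,0],[0,0,0],[0,0,0],[0,0,0],[0,0,0],[0,0,0],[0,0,0],[0,0,0]], delta_pos=[[-0.04,0,0],[-0.04,0,0],[-0.04,0,0],[-0.04,0,0],[-0.04,0,0],[-0.03,0,0],[0,0,0],[0,0,0]], fingers=[0,0,0,0,0,0,0,0])

```text
time: 1.37
tool_pos: [0.5493, -0.1129, 0.2499]
eef_rot: [-2.227, -2.215, 0.001]
wrist_force: [-0.1, 1.1, -0.2]
width: 0.0852
```

```bash
python3 - <<'E'
from h import *
from workcell import env
d=env.get_image("wrist");np.savez("pics/wl.npz",**d);cv2.imwrite("pics/wl.png",d["color"][:,:,::-1]);print(env.state())
a=cv2.imread("pics/wd.png");b=cv2.imread("pics/wl.png")
cv2.imwrite("pics/both.png",np.vstack([a[:330],b[60:330]])) 
E
```

```text
{'time': 1.4167, 'q': array([-3.01299467e-01,  1.11520003e-01,  1.34471480e+00,  4.29830455e-04,
        1.68597476e+00, -2.98235597e-01]), 'joint_vel': array([ 0.04258957, -0.00706243,  0.00265168,  0.00406586,  0.00108094,
        0.00127128]), 'joint_torque': array([-1.02965254e+00, -3.59858859e+01, -3.13945305e+01, -1.04289183e-01,
       -2.38170713e-02, -9.74289986e-03]), 'tool_pos': array([ 0.54952184, -0.11136301,  0.25010371]), 'eef_rot': array([-2.22425981e+00, -2.21756464e+00, -1.40828342e-04]), 'wrist_force': array([0.73855518, 0.81802969, 0.61181859]), 'torque': array([ 0.04505434, -0.01059922,  0.070504  ]), 'width': 0.08496901820869035}
```

View pics/both.png

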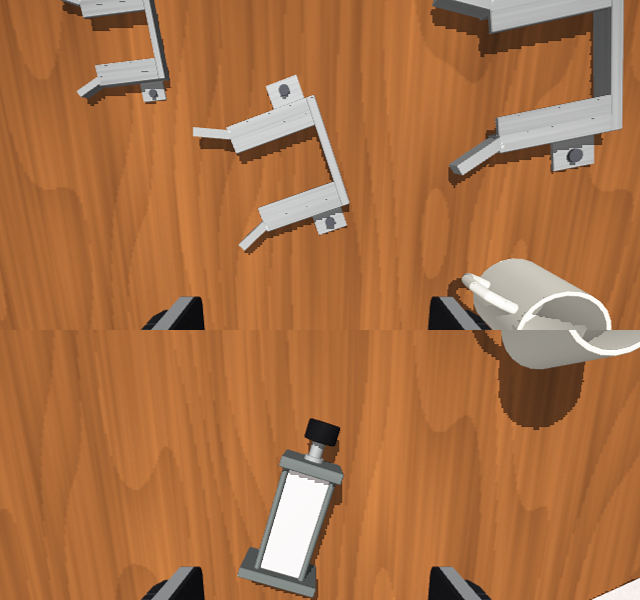

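The top half shows the dock: lips from (232,140) to (315,110) and (263,215) to (340,190), stop on the right, mouth on the left. The bottom half shows the lantern: knob at (322,432), foot at (278,573) and white panel at (297,525). I'll fit both.

```bash
python3 - <<'E'
from h import *
np.set_printoptions(precision=4,suppress=True)
def load(n):
    d=np.load(f"pics/{n}.npz");return d,cloud(d)
def ray(d,px,z):
    px=np.atleast_2d(px).astype(float);K=d["mtx"];V=d["view"]
    r=np.c_[(px[:,0]-K[0,2])/K[0,0],-(px[:,1]-K[1,2])/K[1,1],-np.ones(len(px))]@V[:3,:3]
    c=-V[:3,:3].T@V[:3,3];return (c+r*((z-c[2])/r[:,2])[:,None])[:,:2]
d,P=load("wd");C=d["color"].astype(int)
z=P[...,2];print("table",np.median(z[:300,:]))
m=(z>.0155)&(z<.021)&(P[...,0]>.42)&(P[...,0]<.6)&(P[...,1]>.06)&(P[...,1]<.25)
v,u=np.nonzero(m);Q=ray(d,np.c_[u,v],.018)
(c,s,a)=cv2.minAreaRect((Q*1000).astype(np.float32));print("all",c,s,a,len(Q))
# refine the angle by minimising the entropy-like spread: rail points, PCA per rail
th=np.radians(18)
for it in range(4):
    e=np.array([np.cos(th),np.sin(th)]);f=np.array([-e[1],e[0]])
    X=Q@e;Y=Q@f;xm=np.percentile(X,99.5);
    k=(X<xm-.018)&(X>xm-.065);yc=(Y[k].min()+Y[k].max())/2
    sl=[]
    for side in (k&(Y>yc),k&(Y<yc)):
        # midline slope of the lip
        bins=np.arange(xm-.065,xm-.018,.004);mx=[];ex=[]
        for b in bins:
            w=side&(X>=b)&(X<b+.004);mx.append(b+.002);ex.append([np.percentile(Y[w],2),np.percentile(Y[w],98)])
        ex=np.array(ex);sl+= [np.polyfit(mx,ex[:,0],1)[0],np.polyfit(mx,ex[:,1],1)[0]]
        print("  lip y",np.median(ex,0))
    print(np.degrees(th),sl,"xmax",xm);th+=np.arctan(np.median(sl))
e=np.array([np.cos(th),np.sin(th)]);f=np.array([-e[1],e[0]]);X=Q@e;Y=Q@f
print("Xhist",np.histogram(X,bins=np.arange(X.min(),X.max()+.004,.004)))
mid=(abs(Y-yc)<.02);print("stop X range",np.percentile(X[mid],[1,5,50,95,99]),"yc",yc)
# lantern
d,P=load("wl");C=d["color"].astype(int);z=P[...,2];print("table",np.median(z[100:300]))
reg=(P[...,0]>.45)&(P[...,0]<.62)&(P[...,1]>-.24)&(P[...,1]<-.03)
w=reg&(C.min(-1)>190)&(z>.035)
v,u=np.nonzero(w);Q=ray(d,np.c_[u,v],np.median(z[w]));print("white z",np.median(z[w]));(c,s,a)=cv2.minAreaRect((Q*1000).astype(np.float32));print("white",c,s,a)
a=np.radians(a if s[0]>s[1] else a-90); a=a%np.pi
g=np.array([np.cos(a),np.sin(a)]);h=np.array([-g[1],g[0]]);print("axis deg",np.degrees(a))
L=reg&(z>.012);q=P[L];X=q[:,:2]@g;Y=q[:,:2]@h;
for b in np.arange(X.min(),X.max(),.006):
    k=(X>=b)&(X<b+.006)&(q[:,2]>.02)
    if k.sum()>5:print("%.4f n%d z95 %.4f Y %.4f %.4f"%(b,k.sum(),np.percentile(q[k,2],95),Y[k].min(),Y[k].max()),"top-only Y",np.percentile(Y[k&(q[:,2]>np.percentile(q[k,2],95)-.004)],[1,99]))
print("g",g,"h",h)
E
```

```text
table 0.0006983240795583911
all (510.5694885253906, 159.0096435546875) (115.91230010986328, 122.83831787109375) 19.381200790405273 6067
  lip y [0.0213 0.0453]
  lip y [-0.0575 -0.0334]
18.0 [np.float64(0.02648736821020736), np.float64(0.026976071358628187), np.float64(0.02305721918286852), np.float64(0.027551722296801712)] xmax 0.5927750916917421
  lip y [0.0066 0.0304]
  lip y [-0.0722 -0.0482]
19.5312500562233 [np.float64(-0.003259067822857765), np.float64(-0.0018504049316732803), np.float64(-0.0012319238489233155), np.float64(-0.00177600868148146)] xmax 0.592106825918406
  lip y [0.0076 0.0314]
  lip y [-0.0712 -0.0473]
19.42736107267452 [np.float64(-0.0014553662146118476), np.float64(0.0002731547279873225), np.float64(-0.0006461438997250664), np.float64(0.00021392202725457763)] xmax 0.5920973225265764
  lip y [0.0077 0.0315]
  lip y [-0.0711 -0.0471]
19.414978828314386 [np.float64(-0.0012469584302305652), np.float64(0.0004945420598678604), np.float64(-0.00047745839923671356), np.float64(0.00046869069408033977)] xmax 0.5920960600082957
Xhist (array([ 58,  79,  74,  83,  78,  80, 
[... 1717 characters left out ...]
[-0.0978 -0.0943]
-0.5343 n4836 z95 0.3741 Y -0.1436 0.0197 top-only Y [-0.1436 -0.1436]
-0.5283 n3713 z95 0.3277 Y -0.1000 0.0204 top-only Y [-0.093  -0.0835]
-0.5223 n3608 z95 0.3203 Y -0.0998 0.0203 top-only Y [-0.0887 -0.0819]
-0.5163 n3723 z95 0.3123 Y -0.0866 0.0197 top-only Y [-0.0863 -0.0694]
-0.5103 n2957 z95 0.3013 Y -0.0793 -0.0524 top-only Y [-0.0789 -0.0569]
-0.5043 n3709 z95 0.3071 Y -0.0784 -0.0482 top-only Y [-0.0678 -0.0508]
-0.4983 n4941 z95 0.3151 Y -0.0742 -0.0498 top-only Y [-0.0738 -0.0642]
-0.4923 n1596 z95 0.3081 Y -0.0734 -0.0487 top-only Y [-0.0726 -0.07  ]
-0.4863 n351 z95 0.3016 Y -0.0722 -0.0674 top-only Y [-0.0718 -0.0684]
g [-0.9402  0.3407] h [-0.3407 -0.9402]
```

```bash
python3 - <<'E'
from h import *
np.set_printoptions(precision=4,suppress=True)
for nm in ("wl","wrist0","scene0","side0"):
    d=np.load(f"pics/{nm}.npz");P=cloud(d);C=d["color"].astype(int);z=P[...,2]
    reg=(P[...,0]>.45)&(P[...,0]<.62)&(P[...,1]>-.24)&(P[...,1]<-.03)&(z<.07)
    w=reg&(C.min(-1)>150)&(z>.040);Q=P[w][:,:2]
    (c,s,a)=cv2.minAreaRect((Q*1000).astype(np.float32));print(nm,"white",c,s,a,np.median(z[w]))
    if nm!="wl":continue
    a=np.radians(a if s[0]>s[1] else a-90)%np.pi
    k=reg&(abs(z-.0465)<.0025)
    g=np.array([np.cos(a),np.sin(a)]);h=np.array([-g[1],g[0]]);print("axis deg",np.degrees(a),g)
    q=P[reg&(z>.012)];X=q[:,:2]@g;Y=q[:,:2]@h
    for b in np.arange(X.min(),X.max(),.006):
        k=(X>=b)&(X<b+.006)
        t=q[k,2].max();kk=k&(q[:,2]>np.percentile(q[k,2],90)-.003)
        print("%.4f n%d z90 %.4f"%(b,k.sum(),np.percentile(q[k,2],90)),"top Y",np.percentile(Y[kk],[1,99]))
    for lo,hi in ((.051,.06),):
        k=(q[:,2]>lo)&(q[:,2]<hi);print("plate tops X hist",np.histogram(X[k],np.arange(X.min(),X.max(),.002)))
E
```

```text
wl white (529.3799438476562, -149.39511108398438) (98.19335174560547, 37.936981201171875) 72.31433868408203 0.04649614324805072
axis deg 72.31433868408203 [0.3038 0.9527]
-0.0409 n400 z90 0.0574 top Y [-0.5849 -0.5134]
-0.0349 n1099 z90 0.0569 top Y [-0.5851 -0.5133]
-0.0289 n298 z90 0.0486 top Y [-0.5731 -0.5255]
-0.0229 n309 z90 0.0485 top Y [-0.5733 -0.5257]
-0.0169 n308 z90 0.0485 top Y [-0.5733 -0.5255]
-0.0109 n315 z90 0.0488 top Y [-0.573  -0.5254]
-0.0049 n318 z90 0.0486 top Y [-0.573  -0.5253]
0.0011 n326 z90 0.0486 top Y [-0.5731 -0.5254]
0.0071 n317 z90 0.0485 top Y [-0.5728 -0.5256]
0.0131 n331 z90 0.0486 top Y [-0.573  -0.5254]
0.0191 n335 z90 0.0487 top Y [-0.5731 -0.5255]
0.0251 n342 z90 0.0486 top Y [-0.573  -0.5253]
0.0311 n338 z90 0.0487 top Y [-0.5731 -0.5253]
0.0371 n350 z90 0.0488 top Y [-0.5729 -0.5255]
0.0431 n346 z90 0.0485 top Y [-0.5729 -0.5254]
0.0491 n359 z90 0.0486 top Y [-0.5733 -0.5254]
0.0551 n370 z90 0.0486 top Y [-0.5731 -0.5253]
0.0611 n365 z90 0.0487 top Y [-0.5732 -0.5253]
0.0671 n315 z90 0.0573 top Y [-0.5763 -0.5223]
0.0731 n495 z90 0.0573 top Y
[... 1284 characters left out ...]
51,
        0.0571,  0.0591,  0.0611,  0.0631,  0.0651,  0.0671,  0.0691,
        0.0711,  0.0731,  0.0751,  0.0771,  0.0791,  0.0811,  0.0831,
        0.0851,  0.0871,  0.0891,  0.0911,  0.0931,  0.0951,  0.0971,
        0.0991,  0.1011,  0.1031,  0.1051,  0.1071,  0.1091,  0.1111,
        0.1131,  0.1151]))
wrist0 white (528.6306762695312, -147.47714233398438) (100.25149536132812, 42.61821746826172) 72.43292236328125 0.04646984784781916
scene0 white (532.4340209960938, -147.25914001464844) (107.69324493408203, 41.09400177001953) 73.34408569335938 0.04547490915496537
side0 white (525.5849609375, -150.88552856445312) (99.8440933227539, 41.67578887939453) 68.02002716064453 0.04650507093450709
```

Dock home is about (0.531, 0.166) at yaw 19.4°. The lantern's foot is about (0.511, −0.206) with its axis at 72.3°. By my numbers the gripper body may touch the cap at a 45° lean, so I'll measure the gripper's profile in the wrist depth image before choosing the lean.

```bash
python3 - <<'E'
from h import *
from scipy.spatial.transform import Rotation as Rn
d=np.load("pics/wl.npz");P=cloud(d)
p=np.array([0.54952184,-0.11136301,0.25010371]);R=Rn.from_rotvec([-2.22425981,-2.21756464,-1.4e-4]).as_matrix()
T=(P-p)@R
m=(P[...,2]>.12)&(d["z_map"]>0);q=T[m]*1000
print("all",q.min(0),q.max(0))
for lo,hi in ((-10,10),(10,20),(20,28),(28,36),(36,45),(45,60)):
    k=(abs(q[:,1])>=lo if lo>0 else True)&(abs(q[:,1])<hi);w=q[k]
    for x in range(-50,80,10):
        s=w[(w[:,0]>=x)&(w[:,0]<x+10)]
        if len(s)>5:print("|y|",lo,hi,"x",x,"zmax %.0f zmin %.0f n%d"%(np.percentile(s[:,2],99),s[:,2].min(),len(s)))
E
```

```text
all [-14.03437549 -73.89537656 -83.32312576] [20.45939903 75.73118251  6.39985765]
|y| -10 10 x 0 zmax -54 zmin -74 n4556
|y| -10 10 x 10 zmax -59 zmin -83 n3840
|y| 10 20 x 0 zmax -54 zmin -72 n2121
|y| 10 20 x 10 zmax -60 zmin -83 n7054
|y| 10 20 x 20 zmax -80 zmin -82 n6
|y| 20 28 x 0 zmax -58 zmin -74 n35
|y| 20 28 x 10 zmax -58 zmin -83 n6874
|y| 28 36 x -10 zmax -61 zmin -63 n26
|y| 28 36 x 0 zmax -62 zmin -74 n65
|y| 28 36 x 10 zmax -53 zmin -76 n5557
|y| 36 45 x -20 zmax 4 zmin -56 n258
|y| 36 45 x -10 zmax 5 zmin -63 n2303
|y| 36 45 x 0 zmax 4 zmin -64 n4168
|y| 36 45 x 10 zmax -3 zmin -67 n3184
|y| 45 60 x -20 zmax -43 zmin -55 n182
|y| 45 60 x -10 zmax -45 zmin -65 n3029
|y| 45 60 x 0 zmax -2 zmin -70 n5889
|y| 45 60 x 10 zmax -3 zmin -68 n3806
```

The body tapers to ±20 mm and starts at −54 to −80 mm, so 45° at the suggested point clears the cap. I'll turn to the grasp orientation.

>>> play_rows(rotation=[[0,0,5.9],[0,0,5.9],[0,0,5.9],[0,-6.5,0],[0,-6.5,0],[0,-6.5,0],[0,-6.5,0],[0,-6.5,0],[0,-6.5,0],[0,-6,0]], delta_pos=[[0,0,0],[0,0,0],[0,0,0],[0,0,0],[0,0,0],[0,0,0],[0,0,0],[0,0,0],[0,0,0],[0,0,0]], fingers=[0,0,0,0,0,0,0,0,0,0], force=80)

```text
time: 2.25
tool_pos: [0.5504, -0.1079, 0.2511]
eef_rot: [2.051, 1.502, -0.853]
wrist_force: [0.8, -1.3, -0.9]
width: 0.0853
```

>>> play_rows(rotation=[[0,0,0],[0,0,0]], delta_pos=[[0,0,0],[0,0,0]], fingers=[0,0])

```text
time: 2.42
tool_pos: [0.55, -0.108, 0.2487]
eef_rot: [2.055, 1.509, -0.852]
wrist_force: [-0.6, 0.6, -0.3]
width: 0.0855
```

```bash
cat >> h.py <<'E'
from scipy.spatial.transform import Rotation as Rn
np.set_printoptions(precision=4,suppress=True)
def Rz(heading,tilt):  # tool x heading (deg), tool z down, then tilt about tool y
    g=np.radians(heading);x=np.array([np.cos(g),np.sin(g),0]);z=np.array([0,0,-1.]);y=np.cross(z,x)
    return Rn.from_matrix(np.c_[x,y,z])*Rn.from_euler('y',tilt,degrees=True)
def delta(pos,heading,tilt):
    from workcell import env
    s=env.state();R=Rn.from_rotvec(s["eef_rot"]);p=s["tool_pos"]
    T=Rz(heading,tilt);print("t",s["time"],"q",s["q"],"pos",p,"w",s["width"],"F",s["wrist_force"])
    print("dpos tool",R.inv().apply(np.array(pos)-p),"world",np.array(pos)-p,"rot deg",np.degrees((R.inv()*T).as_rotvec()))
E
python3 -c "
from h import *
g=np.array([.3038,.9527,0]);m=np.array([.5266,-.1564,.028]);u=np.array([0,0,1.])
delta(m+.11*.7071*(g+u),72.3,-45)
delta(m,72.3,-45)"
```

```text
t 2.4167 q [ 0.0665  0.282   1.3249 -0.7418  1.806   0.2927] pos [ 0.55   -0.108   0.2487] w 0.08545865623864264 F [-0.6134  0.5637 -0.3243]
dpos tool [ 0.1183 -0.0071  0.0839] world [ 0.0002  0.0257 -0.1429] rot deg [ 0.0111 -0.077   0.2679]
t 2.4167 q [ 0.0665  0.282   1.3249 -0.7418  1.806   0.2927] pos [ 0.55   -0.108   0.2487] w 0.08545865623864264 F [-0.6134  0.5637 -0.3243]
dpos tool [ 0.1182 -0.0071  0.1939] world [-0.0234 -0.0484 -0.2207] rot deg [ 0.0111 -0.077   0.2679]
```

>>> play_rows(rotation=[[0,0,0],[0,0,0],[0,0,0],[0,0,0],[0,0,0],[0,0,0],[0,0,0]], delta_pos=[[0.0295,-0.0018,0.021],[0.0295,-0.0018,0.021],[0.0295,-0.0018,0.021],[0.0297,-0.0017,0.021],[0,0,0.02],[0,0,0.02],[0,0,0]], fingers=[0,0,0,0,0,0,0])

```text
time: 3.0
tool_pos: [0.5396, -0.1137, 0.0769]
eef_rot: [2.061, 1.503, -0.857]
wrist_force: [-0.8, -0.1, -0.8]
width: 0.0852
```

>>> play_rows(rotation=[[0,0,0],[0,0,0],[0,0,0],[0,0,0],[0,0,0],[0,0,0]], delta_pos=[[0,0,0.017],[0,0,0.017],[0,0,0.017],[0,0,0.016],[0,0,0],[0,0,0]], fingers=[0,0,0,0,0,0])

```text
time: 3.5
tool_pos: [0.5281, -0.1573, 0.0332]
eef_rot: [2.06, 1.5, -0.849]
wrist_force: [-0.3, -0.5, 0.6]
width: 0.0855
```

```bash
python3 - <<'E'
from h import *
from workcell import env
delta([.5266,-.1564,.028],72.3,-45)
a=env.get_image("scene")["color"][150:290,200:400];b=env.get_image("side")["color"][180:320,240:440]
cv2.imwrite("pics/pre.png",cv2.resize(np.vstack([a,b]),None,fx=2.1,fy=2.1,interpolation=cv2.INTER_CUBIC)[:,:,::-1])
E
```

```text
t 3.5 q [-0.0138  0.4333  1.5932 -0.7492  1.4431  0.5263] pos [ 0.5281 -0.1573  0.0332] w 0.08548186802488886 F [-0.3116 -0.4981  0.5981]
dpos tool [ 0.0039 -0.0017  0.0034] world [-0.0015  0.0009 -0.0052] rot deg [ 0.004  -0.0875 -0.1707]
```

View pics/pre.png

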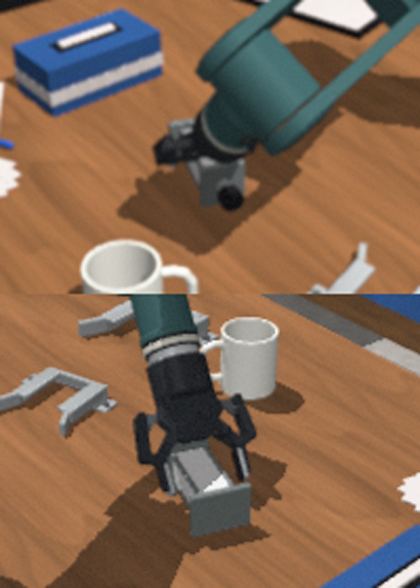

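Both views show the fingers straddling the column, with the cap and knob clear of the hand. I'll close with a small correction.

>>> play_rows(rotation=[[0,0,0],[0,0,0],[0,0,0],[0,0,0],[0,0,0],[0,0,0],[0,0,0],[0,0,0]], delta_pos=[[0.003,-0.0015,0.001],[0,0,0],[0,0,0],[0,0,0],[0,0,0],[0,0,0],[0,0,0],[0,0,0]], fingers=[0.2,0.4,0.7,0.7,0.7,0.7,0.7,0.7], force=80)

```text
time: 4.27
tool_pos: [0.5269, -0.1544, 0.0294]
eef_rot: [2.057, 1.503, -0.851]
wrist_force: [-1.5, 5.2, 4.4]
width: 0.0432
```

>>> play_rows(rotation=[[0,0,0],[0,0,0],[0,0,0],[0,0,0],[0,0,0],[0,6.4,0],[0,6.4,0],[0,6.4,0],[0,6.4,0],[0,6.4,0]], delta_pos=[[-0.015,0,-0.015],[-0.02,0,-0.02],[-0.02,0,-0.02],[-0.02,0,-0.02],[-0.02,0,-0.02],[0,0,0],[0,0,0],[0,0,0],[0,0,0],[0,0,0]], fingers=[0.7,0.7,0.7,0.7,0.7,0.7,0.7,0.7,0.7,0.7])

```text
time: 5.1
tool_pos: [0.5258, -0.1545, 0.1615]
eef_rot: [2.422, 1.771, -0.271]
wrist_force: [-1.5, 0.3, -7.3]
width: 0.043
```

>>> play_rows(rotation=[[0,6.5,0],[0,6.5,0],[0,0,6.6],[0,0,6.6],[0,0,6.6],[0,0,6.6],[0,0,6.6],[0,0,6.6],[0,0,6.6],[0,0,6.6]], delta_pos=[[0,0,0],[0,0,0],[0,0,0],[0,0,0],[0,0,0],[0,0,0],[0,0,0],[0,0,0],[0,0,0],[0,0,0]], fingers=[0.7,0.7,0.7,0.7,0.7,0.7,0.7,0.7,0.7,0.7])

```text
time: 5.93
tool_pos: [0.5248, -0.1551, 0.16]
eef_rot: [-3.096, -0.522, 0.009]
wrist_force: [0.4, -0.6, -6.5]
width: 0.0432
```

>>> play_rows(rotation=[[0,6.4,0],[0,6.4,0],[0,6.4,0],[0,6.4,0],[0,6.4,0],[0,6.5,0],[0,6.5,0],[0,0,0],[0,0,0],[0,0,0]], delta_pos=[[0,0,0],[0,0,0],[0,0,0],[0,0,0],[0,0,0],[0,0,0],[0,0,0],[0,0,0],[0,0,0],[0,0,0]], fingers=[0.7,0.7,0.7,0.7,0.7,0.7,0.7,0.7,0.7,0.7])

```text
time: 6.77
tool_pos: [0.5262, -0.1553, 0.1622]
eef_rot: [-2.75, -0.472, -1.133]
wrist_force: [-0.7, 0.4, -6.5]
width: 0.0433
```

```bash
python3 - <<'E'
from h import *
from workcell import env
e=np.array([.9431,.3324,0]);o=np.array([.531,.1663,0])
delta(o-.105*e+[0,0,.08],19.4,45)
for n in ("scene","side"):
    d=env.get_image(n);np.savez(f"pics/{n}1.npz",**d);cv2.imwrite(f"pics/{n}1.png",d["color"][:,:,::-1])
cv2.imwrite("pics/two1.png",np.vstack([cv2.imread("pics/scene1.png")[100:380,150:550],cv2.imread("pics/side1.png")[60:340,150:550]]))
E
```

```text
t 6.7667 q [-0.7568 -0.1574  1.9686  0.7969  1.0693  0.1688] pos [ 0.5262 -0.1553  0.1622] w 0.043304492439416725 F [-0.6768  0.3619 -6.4595]
dpos tool [-0.0532 -0.3017  0.0633] world [-0.0942  0.2867 -0.0822] rot deg [-0.093   0.2125  0.0288]
```

View pics/two1.png

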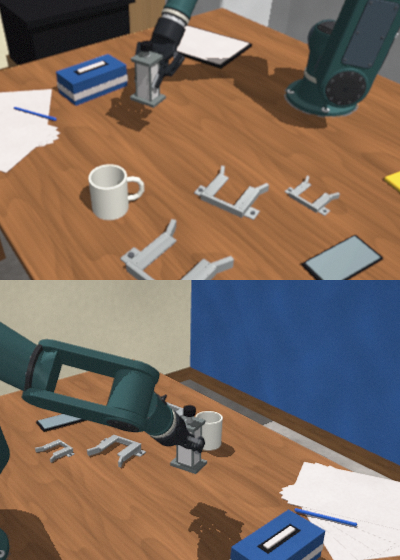

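The lantern now stands upright in the hand, at (150,78) in the upper crop. I'll carry it to in front of the middle dock's mouth.

>>> play_rows(rotation=[[0,0,0],[0,0,0],[0,0,0],[0,0,0],[0,0,0],[0,0,0],[0,0,0],[0,0,0],[0,0,0],[0,0.2,0]], delta_pos=[[-0.006,-0.0302,0.0056],[-0.006,-0.0302,0.0056],[-0.006,-0.0302,0.0056],[-0.006,-0.0302,0.0056],[-0.006,-0.0302,0.0056],[-0.006,-0.0302,0.0056],[-0.006,-0.0302,0.0056],[-0.006,-0.0302,0.0056],[-0.006,-0.0302,0.0056],[-0.006,-0.0302,0.0056]], fingers=[0.7,0.7,0.7,0.7,0.7,0.7,0.7,0.7,0.7,0.7])

```text
time: 7.7
tool_pos: [0.4231, 0.1309, 0.0829]
eef_rot: [-2.742, -0.473, -1.146]
wrist_force: [0.4, 0.2, -7.4]
width: 0.0433
```

>>> play_rows(rotation=[[0,0,0],[0,0,0],[0,0,0],[0,0,0]], delta_pos=[[0,0,0],[0,0,0],[0,0,0],[0,0,0]], fingers=[0.7,0.7,0.7,0.7])

```text
time: 8.03
tool_pos: [0.4243, 0.1284, 0.0828]
eef_rot: [-2.745, -0.471, -1.146]
wrist_force: [0.0, -0.9, -6.1]
width: 0.0433
```

```bash
python3 - <<'E'
from h import *
from workcell import env
e=np.array([.9431,.3324,0]);f=np.array([-.3324,.9431,0]);o=np.array([.531,.1663,0]);u=np.array([0,0,1.])
delta(o-.115*e+[0,0,.08],19.4,45)
A=np.c_[e,f,u]
C={}
for n in ("scene","side"):
    d=env.get_image(n);np.savez(f"pics/{n}2.npz",**d);cv2.imwrite(f"pics/{n}2.png",d["color"][:,:,::-1])
    P=cloud(d);q=(P[d["z_map"]>0]-o)@A
    # lantern, dock frame
    k=(abs(q[:,0]+.113)<.06)&(abs(q[:,1])<.06)&(q[:,2]>.02)&(q[:,2]<.25)
    w=q[k]
    for lo,hi in ((.022,.03),(.03,.038),(.09,.12),(.13,.145),(.15,.17),(.17,.2)):
        s=w[(w[:,2]>lo)&(w[:,2]<hi)]
        if len(s)>8:print(n,lo,len(s),"x",np.percentile(s[:,0],[2,50,98]),"y",np.percentile(s[:,1],[2,50,98]))
    print(n,"top z",np.sort(w[:,2])[-5:])
d=cv2.imread("pics/scene2.png")[130:370,250:570];b=cv2.imread("pics/side2.png")[80:320,130:450]
cv2.imwrite("pics/two2.png",np.vstack([d,b]))
E
```

```text
t 8.0333 q [-0.0027 -0.5395  2.4015  0.4602  0.5671  0.929 ] pos [0.4243 0.1284 0.0828] w 0.043274159058683766 F [ 0.0167 -0.887  -6.1433]
dpos tool [-0.0033 -0.0003  0.0007] world [-0.0018 -0.0003 -0.0028] rot deg [-0.0373 -0.3145  0.0606]
scene 0.022 14 x [-0.11   -0.0825 -0.0811] y [-0.027   0.0084  0.0351]
scene 0.03 216 x [-0.1329 -0.0872 -0.0793] y [-0.0365  0.014   0.0359]
scene 0.09 509 x [-0.1574 -0.1103 -0.0884] y [-0.0511  0.021   0.0549]
scene 0.13 314 x [-0.1705 -0.1515 -0.0809] y [-0.0583  0.0176  0.0584]
scene 0.15 234 x [-0.1727 -0.1665 -0.0959] y [-0.0386  0.0054  0.0384]
scene 0.17 311 x [-0.1725 -0.1645 -0.0948] y [-0.0239  0.0012  0.0223]
scene top z [0.1969 0.1979 0.1988 0.1996 0.2002]
side 0.022 15 x [-0.1412 -0.1392 -0.0683] y [-0.0409 -0.0156  0.0315]
side 0.03 130 x [-0.1444 -0.1321 -0.0875] y [-0.0385 -0.0251  0.035 ]
side 0.09 110 x [-0.1677 -0.1435 -0.0942] y [-0.0588 -0.0251 -0.0158]
side 0.13 84 x [-0.1652 -0.1316 -0.0916] y [-0.049  -0.0242  0.0022]
side 0.15 63 x [-0.1638 -0.1194 -0.0974] y [-0.0281 -0.0055  0.011 ]
side 0.17 94 x [-0.1367 -0.1221 -0.1032] y [-0.0164 -0.0056  0.0105]
side top z [0.1863 0.1864 0.1864 0.1872 0.1883]
```

View pics/two2.png

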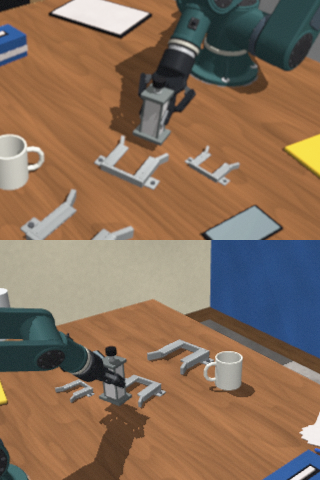

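The upper crop shows the lantern upright at (152,118), just before the dock mouth at (130,165), and nothing is touched. I'll check its tilt and yaw with a plane fit on its front face, then lower it.

```bash
python3 - <<'E'
from h import *
e=np.array([.9431,.3324,0]);f=np.array([-.3324,.9431,0]);o=np.array([.531,.1663,0]);u=np.array([0,0,1.]);A=np.c_[e,f,u]
d=np.load("pics/scene2.npz");q=(cloud(d)-o)@A
k=(abs(q[...,0]+.0935)<.012)&(abs(q[...,1])<.018)&(q[...,2]>.045)&(q[...,2]<.128);k=cv2.erode(k.astype(np.uint8),np.ones((3,3)))>0
w=q[k]
for i in range(4):
    B=np.c_[w[:,1],w[:,2]-.085,np.ones(len(w))];s=np.linalg.lstsq(B,w[:,0],rcond=None)[0];r=w[:,0]-B@s;w=w[abs(r)<max(2*r.std(),.0008)]
print("face: yaw slope deg",np.degrees(s[0]),"tilt deg",np.degrees(s[1]),"x",s[2],len(w),r.std())
# same measure on the stop's front? compare table plane normal for bias
d0=np.load("pics/scene0.npz");p=cloud(d0);t=p[(abs(p[...,2])<.006)&(abs(p[...,0]-.45)<.15)&(abs(p[...,1]-.15)<.15)]
print("table plane",np.linalg.lstsq(np.c_[t[:,:2],np.ones(len(t))],t[:,2],rcond=None)[0])
# lit edges: foot plate side line in side view
d=np.load("pics/side2.npz");q=(cloud(d)-o)@A
k=(abs(q[...,1]+.022)<.008)&(q[...,0]>-.13)&(q[...,0]<-.095)&(q[...,2]>.042)&(q[...,2]<.065);w=q[k]
B=np.c_[w[:,0]+.11,w[:,2]-.055,np.ones(len(w))];s=np.linalg.lstsq(B,w[:,1],rcond=None)[0];print("side face",s,len(w))
E
```

```text
face: yaw slope deg 0.39557685854092756 tilt deg -0.06258503418615208 x -0.09196548579121894 273 0.0010648482937638286
table plane [ 0.0013  0.0006 -0.0013]
side face [-0.0527 -0.0032 -0.0221] 60
```

>>> play_rows(rotation=[[0,0,0],[0,0,0],[0,0,0],[0,0,0],[0,0,0]], delta_pos=[[-0.006,0,0.006],[-0.005,0,0.005],[-0.0035,0,0.0035],[0,0,0],[0,0,0]], fingers=[0.7,0.7,0.7,0.7,0.7])

```text
time: 8.55
tool_pos: [0.4229, 0.1281, 0.0598]
eef_rot: [-2.747, -0.47, -1.141]
wrist_force: [0.5, -0.1, -6.5]
width: 0.0431
```

>>> play_rows(rotation=[[0,0,0],[0,0,0],[0,0,0],[0,0,0]], delta_pos=[[-0.0015,0,0.0015],[-0.0015,0,0.0015],[0,0,0],[0,0,0]], fingers=[0.7,0.7,0.7,0.7])

```text
time: 8.88
tool_pos: [0.4232, 0.1287, 0.0564]
eef_rot: [-2.746, -0.472, -1.143]
wrist_force: [0.1, -0.2, -6.1]
width: 0.0435
```

>>> play_rows(rotation=[[0,0,0],[0,0,0],[0,0,0]], delta_pos=[[-0.0007,0,0.0007],[0,0,0],[0,0,0]], fingers=[0.7,0.7,0.7])

```text
time: 9.13
tool_pos: [0.4232, 0.1287, 0.0555]
eef_rot: [-2.746, -0.472, -1.143]
wrist_force: [0.4, -0.2, -6.6]
width: 0.0432
```

>>> play_rows(rotation=[[0,0,0],[0,0,0],[0,0,0]], delta_pos=[[-0.0007,0,0.0007],[0,0,0],[0,0,0]], fingers=[0.7,0.7,0.7])

```text
time: 9.38
tool_pos: [0.4235, 0.1287, 0.0547]
eef_rot: [-2.746, -0.472, -1.144]
wrist_force: [0.4, 1.1, -6.2]
width: 0.0431
```

```bash
python3 -c "
from h import *
delta([.531-.04*.9431,.1663-.04*.3324,.0555],19.4,45)"
```

```text
t 9.3833 q [-0.0016 -0.4783  2.4344  0.5353  0.4851  0.8421] pos [0.4235 0.1287 0.0547] w 0.04309823763904143 F [ 0.3651  1.0811 -6.1782]
dpos tool [0.0526 0.0004 0.052 ] world [0.0698 0.0243 0.0008] rot deg [-0.0575 -0.237   0.0714]
```

>>> play_rows(rotation=[[0,0,0],[0,0,0],[0,0,0]], delta_pos=[[-0.0007,0,0.0007],[0,0,0],[0,0,0]], fingers=[0.7,0.7,0.7])

```text
time: 9.63
tool_pos: [0.424, 0.1288, 0.0547]
eef_rot: [-2.744, -0.471, -1.146]
wrist_force: [-2.8, -0.0, 0.5]
width: 0.0437
```

>>> play_rows(rotation=[[0,0,0],[0,0,0],[0,0,0]], delta_pos=[[-0.0006,0,0.0006],[0,0,0],[0,0,0]], fingers=[0.7,0.7,0.7])

```text
time: 9.88
tool_pos: [0.4246, 0.1289, 0.0547]
eef_rot: [-2.743, -0.471, -1.148]
wrist_force: [-4.5, 0.1, 4.7]
width: 0.0431
```

>>> play_rows(rotation=[[0,0,0],[0,0,0],[0,0,0],[0,0,0],[0,0,0],[0,0,0],[0,0,0],[0,0,0],[0,0,0]], delta_pos=[[0.0011,0,-0.0011],[0,0,0],[0.005,0,0.005],[0.005,0,0.005],[0.005,0,0.005],[0.005,0,0.005],[0.005,0,0.005],[0,0,0],[0,0,0]], fingers=[0.7,0.7,0.7,0.7,0.7,0.7,0.7,0.7,0.7])

```text
time: 10.63
tool_pos: [0.4573, 0.1404, 0.0547]
eef_rot: [-2.746, -0.471, -1.145]
wrist_force: [2.9, 1.5, -4.1]
width: 0.0428
```

>>> play_rows(rotation=[[0,0,0],[0,0,0],[0,0,0],[0,0,0],[0,0,0],[0,0,0],[0,0,0]], delta_pos=[[0.004,0,0.004],[0.004,0,0.004],[0.004,0,0.004],[0.004,0,0.004],[0.004,0,0.004],[0,0,0],[0,0,0]], fingers=[0.7,0.7,0.7,0.7,0.7,0.7,0.7])

```text
time: 11.22
tool_pos: [0.4835, 0.1498, 0.0547]
eef_rot: [-2.745, -0.471, -1.144]
wrist_force: [1.9, 0.7, -3.3]
width: 0.0432
```

```bash
python3 -c "
from h import *
delta([.531,.1663,.0547],19.4,45)"
```

```text
t 11.2167 q [ 0.0742 -0.2616  2.3029  0.5319  0.3763  0.8808] pos [0.4835 0.1498 0.0547] w 0.04315426025789173 F [ 1.862   0.671  -3.2779]
dpos tool [0.0354 0.0003 0.0357] world [ 0.0475  0.0165 -0.    ] rot deg [-0.043  -0.258   0.0537]
```

>>> play_rows(rotation=[[0,0,0],[0,0,0],[0,0,0],[0,0,0],[0,0,0],[0,0,0],[0,0,0],[0,0,0],[0,0,0]], delta_pos=[[0.004,0,0.004],[0.004,0,0.004],[0.004,0,0.004],[0.004,0,0.004],[0.004,0,0.004],[0.004,0,0.004],[0.004,0,0.004],[0,0,0],[0,0,0]], fingers=[0.7,0.7,0.7,0.7,0.7,0.7,0.7,0.7,0.7])

```text
time: 11.97
tool_pos: [0.5207, 0.163, 0.0547]
eef_rot: [-2.746, -0.471, -1.144]
wrist_force: [2.6, 1.2, -3.7]
width: 0.0432
```

>>> play_rows(rotation=[[0,0,0],[0,0,0],[0,0,0],[0,0,0],[0,0,0],[0,0,0]], delta_pos=[[0.0015,0,0.0015],[0.0015,0,0.0015],[0.0015,0,0.0015],[0,0,0],[0,0,0],[0,0,0]], fingers=[0.7,0.7,0.7,0.7,0.7,0.7])

```text
time: 12.47
tool_pos: [0.5264, 0.1652, 0.0547]
eef_rot: [-2.746, -0.472, -1.143]
wrist_force: [-1.2, -0.4, 0.4]
width: 0.0429
```

```bash
python3 -c "
from h import *
delta([.531,.1663,.0547],19.4,45)"
```

```text
t 12.4667 q [ 0.1109 -0.1356  2.2049  0.5103  0.3367  0.9217] pos [0.5264 0.1652 0.0547] w 0.04293947270965302 F [-1.2223 -0.3905  0.3788]
dpos tool [0.0033 0.0005 0.0033] world [0.0046 0.0011 0.    ] rot deg [-0.0695 -0.2141  0.0715]
```

>>> play_rows(rotation=[[0,0,0],[0,0,0],[0,0,0],[0,0,0]], delta_pos=[[0.0008,0,0.0008],[0.0008,0,0.0008],[0,0,0],[0,0,0]], fingers=[0.7,0.7,0.7,0.7])

```text
time: 12.8
tool_pos: [0.5286, 0.1661, 0.0547]
eef_rot: [-2.746, -0.472, -1.143]
wrist_force: [-4.7, -1.7, 2.8]
width: 0.043
```

>>> play_rows(rotation=[[0,0,0],[0,0,0],[0,0,0],[0,0,0]], delta_pos=[[0.0008,0,0.0008],[0.0008,0,0.0008],[0,0,0],[0,0,0]], fingers=[0.7,0.7,0.7,0.7])

```text
time: 13.13
tool_pos: [0.53, 0.1667, 0.055]
eef_rot: [-2.745, -0.473, -1.143]
wrist_force: [-19.4, -7.6, 15.7]
width: 0.0431
```

The stop is reached: the force builds up along −x in the dock frame. I'll relax the push slightly and open.

>>> play_rows(rotation=[[0,0,0],[0,0,0],[0,0,0],[0,0,0],[0,0,0],[0,0,0],[0,0,0],[0,0,0],[0,0,0]], delta_pos=[[-0.0007,0,-0.0007],[0,0,0],[0,0,0],[0,0,0],[0,0,0],[0,0,0],[0,0,0],[0,0,0],[0,0,0]], fingers=[0.7,0.7,0.4,0.2,0,0,0,0,0])

```text
time: 13.88
tool_pos: [0.53, 0.1664, 0.0546]
eef_rot: [-2.746, -0.472, -1.143]
wrist_force: [-1.4, 0.3, -0.2]
width: 0.0854
```

>>> play_rows(rotation=[[0,0,0],[0,0,0],[0,0,0],[0,0,0],[0,0,0],[0,0,0],[0,0,0],[0,0,0]], delta_pos=[[0,0,-0.015],[0,0,-0.02],[0,0,-0.025],[0,0,-0.025],[0,0,-0.025],[0,0,-0.025],[0,0,0],[0,0,0]], fingers=[0,0,0,0,0,0,0,0])

```text
time: 14.55
tool_pos: [0.4401, 0.1342, 0.1517]
eef_rot: [-2.744, -0.471, -1.15]
wrist_force: [-0.4, -0.7, -0.3]
width: 0.0855
```

```bash
python3 - <<'E'
from h import *
from workcell import env
e=np.array([.9431,.3324,0]);f=np.array([-.3324,.9431,0]);o=np.array([.531,.1663,0]);u=np.array([0,0,1.]);A=np.c_[e,f,u]
delta(o+.2*u,19.4,0)
for n in ("scene","side","wrist"):
    d=env.get_image(n);np.savez(f"pics/{n}3.npz",**d);cv2.imwrite(f"pics/{n}3.png",d["color"][:,:,::-1])
    P=cloud(d);q=(P-o)@A;C=d["color"].astype(int)
    k=(d["z_map"]>0)&(abs(q[...,0])<.04)&(abs(q[...,1])<.04)
    kn=k&(q[...,2]>.140)&(q[...,2]<.185)&(C.max(-1)<70);w=q[kn]
    if len(w):print(n,"knob n",len(w),"x",np.percentile(w[:,0],[2,98]),"y",np.percentile(w[:,1],[2,98]),"z",np.percentile(w[:,2],[2,95,99]))
    cp=k&(q[...,2]>.108)&(q[...,2]<.124);w=q[cp]
    if len(w):print(n,"cap x",np.percentile(w[:,0],[2,98]),"y",np.percentile(w[:,1],[2,98]))
a=cv2.imread("pics/scene3.png")[180:360,280:520];b=cv2.imread("pics/side3.png")[130:310,180:420];c=cv2.imread("pics/wrist3.png")
cv2.imwrite("pics/v3.png",np.vstack([np.hstack([a,b]),cv2.resize(c,(480,360))]))
E
```

```text
t 14.55 q [ 0.0227 -0.5854  2.2779  0.3458  0.7107  1.077 ] pos [0.4401 0.1342 0.1517] w 0.08554319347935686 F [-0.4223 -0.6625 -0.2733]
dpos tool [0.102  0.0001 0.0349] world [0.0909 0.0321 0.0483] rot deg [  0.0647 -45.4724   0.0938]
scene knob n 167 x [-0.0087  0.0175] y [-0.012   0.0144] z [0.1406 0.1568 0.1576]
scene cap x [-0.0243  0.0307] y [-0.0264  0.028 ]
side knob n 73 x [-0.019   0.0045] y [-0.0137  0.0084] z [0.1414 0.1579 0.1584]
side cap x [-0.0321  0.0232] y [-0.0277  0.0269]
wrist knob n 3284 x [-0.0146  0.0117] y [-0.0128  0.0137] z [0.1413 0.1571 0.1575]
wrist cap x [-0.0279  0.0242] y [-0.0262  0.0276]
```

View pics/v3.png

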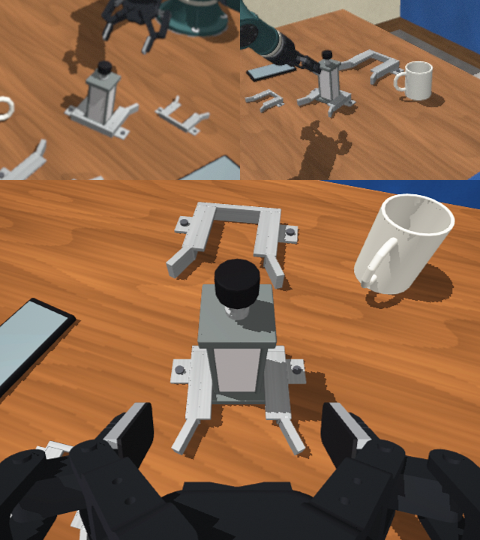

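The lantern stands docked under both rails, with its knob at (237,285) in the wrist view. The three views centre it within about 3 mm of home. Next I'll rise and point the hand down above the knob.

>>> play_rows(rotation=[[0,0,0],[0,0,0],[0,0,0],[0,-6.5,0],[0,-6.5,0],[0,-6.5,0],[0,-6.5,0],[0,-6.5,0],[0,-6.5,0],[0,-6.4,0]], delta_pos=[[0.018,0,-0.018],[0.018,0,-0.018],[0.018,0,-0.018],[0,0,0],[0,0,0],[0,0,0],[0,0,0],[0,0,0],[0,0,0],[0,0,0]], fingers=[0,0,0,0,0,0,0,0,0,0])

```text
time: 15.53
tool_pos: [0.4402, 0.135, 0.2246]
eef_rot: [3.094, 0.533, -0.017]
wrist_force: [0.5, -0.7, -0.9]
width: 0.0852
```

>>> play_rows(rotation=[[0,0,0],[0,0,0],[0,0,0],[0,0,0]], delta_pos=[[0,0,0],[0,0,0],[0,0,0],[0,0,0]], fingers=[0,0,0,0])

```text
time: 15.87
tool_pos: [0.4385, 0.1343, 0.2256]
eef_rot: [3.096, 0.532, -0.004]
wrist_force: [0.2, 0.1, -0.2]
width: 0.0852
```

```bash
cat > chk.py <<'E'
from h import *
from workcell import env
e=np.array([.9431,.3324,0]);f=np.array([-.3324,.9431,0]);o=np.array([.531,.1663,0]);u=np.array([0,0,1.]);A=np.c_[e,f,u]
def knob(n,tag):
    d=env.get_image(n);cv2.imwrite(f"pics/{n}{tag}.png",d["color"][:,:,::-1]);np.savez(f"pics/{n}{tag}.npz",**d)
    q=(cloud(d)-o)@A;C=d["color"].astype(int)
    k=(d["z_map"]>0)&(abs(q[...,0])<.04)&(abs(q[...,1])<.04)
    w=q[k&(q[...,2]>.138)&(q[...,2]<.19)&(C.max(-1)<70)]
    if len(w)>5:print(n,"knob n",len(w),"x",np.percentile(w[:,0],[2,98]),"y",np.percentile(w[:,1],[2,98]),"z",np.percentile(w[:,2],[2,50,95,99]))
    w=q[k&(q[...,2]>.112)&(q[...,2]<.128)]
    if len(w)>5:print(n,"cap x",np.percentile(w[:,0],[2,98]),"y",np.percentile(w[:,1],[2,98]),"z",np.percentile(w[:,2],[50,90]))
E
python3 -c "
from chk import *
delta(o+.149*u,19.4,0)
knob('wrist',4)"
```

```text
t 15.8667 q [ 0.1736 -0.1102  1.6149 -0.0003  1.6397  1.404 ] pos [0.4385 0.1343 0.2256] w 0.08520240941752645 F [ 0.2174  0.1148 -0.2205]
dpos tool [0.0981 0.0007 0.0763] world [ 0.0925  0.032  -0.0766] rot deg [-0.0083  0.1645  0.1041]
wrist knob n 3206 x [-0.0135  0.0132] y [-0.0122  0.0135] z [0.1514 0.1564 0.1576 0.158 ]
wrist cap x [-0.0267  0.0273] y [-0.0262  0.0279] z [0.1205 0.1214]
```

>>> play_rows(rotation=[[0,0.16,0],[0,0,0],[0,0,0],[0,0,0],[0,0,0],[0,0,0],[0,0,0],[0,0,0],[0,0,0]], delta_pos=[[0.0245,0,0],[0.0245,0,0],[0.0245,0,0],[0.0245,0,0],[0,0,0.02],[0,0,0.02],[0,0,0.02],[0,0,0],[0,0,0]], fingers=[0,0,0,0,0,0,0,0,0])

```text
time: 16.67
tool_pos: [0.5304, 0.1667, 0.1657]
eef_rot: [3.096, 0.532, -0.003]
wrist_force: [0.5, -0.4, 0.8]
width: 0.0852
```

```bash
python3 -c "
from chk import *
delta(o+.149*u,19.4,0)"
```

```text
t 16.6667 q [ 0.2025  0.1332  1.4888 -0.      1.5214  1.4332] pos [0.5304 0.1667 0.1657] w 0.08517188372894534 F [ 0.512  -0.3541  0.8226]
dpos tool [0.0005 0.0006 0.0167] world [ 0.0006 -0.0004 -0.0167] rot deg [-0.0115  0.1041  0.0871]
```

>>> play_rows(rotation=[[0,0,0],[0,0,0],[0,0,0],[0,0,0],[0,0,0],[0,0,0],[0,0,0],[0,0,0],[0,0,0],[0,0,0]], delta_pos=[[0,0,0.009],[0,0,0.0075],[0,0,0],[0,0,0],[0,0,0],[0,0,0],[0,0,0],[0,0,0],[0,0,0],[0,0,0]], fingers=[0,0,0.2,0.4,0.5,0.6,0.65,0.7,0.75,0.8], force=23)

```text
time: 17.5
tool_pos: [0.5319, 0.1672, 0.15]
eef_rot: [3.096, 0.532, 0.001]
wrist_force: [-0.5, -1.0, 3.3]
width: 0.0292
```

>>> play_rows(rotation=[[0,0,0],[0,0,0]], delta_pos=[[0,0,0],[0,0,0]], fingers=[0.85,0.85])

```text
time: 17.67
tool_pos: [0.532, 0.1672, 0.15]
eef_rot: [3.096, 0.532, 0.001]
wrist_force: [-0.0, 0.2, 3.6]
width: 0.029
```

>>> play_rows(rotation=[[0,0,0],[0,0,0],[0,0,0],[0,0,0],[0,0,0],[0,0,0],[0,0,0]], delta_pos=[[0,0,-0.0012],[0,0,-0.0012],[0,0,-0.0012],[0,0,-0.0012],[0,0,-0.0012],[0,0,0],[0,0,0]], fingers=[0.85,0.85,0.85,0.85,0.85,0.85,0.85])

```text
time: 18.25
tool_pos: [0.5309, 0.1669, 0.1542]
eef_rot: [3.096, 0.532, -0.005]
wrist_force: [-0.8, -0.5, -9.2]
width: 0.0292
```

>>> play_rows(rotation=[[0,0,0],[0,0,0],[0,0,0],[0,0,0],[0,0,0],[0,0,0],[0,0,0]], delta_pos=[[0,0,-0.0012],[0,0,-0.0012],[0,0,-0.0012],[0,0,-0.0012],[0,0,-0.0012],[0,0,0],[0,0,0]], fingers=[0.85,0.85,0.85,0.85,0.85,0.85,0.85])

```text
time: 18.83
tool_pos: [0.5333, 0.1667, 0.1649]
eef_rot: [3.095, 0.531, 0.008]
wrist_force: [-2.1, -3.4, 5.3]
width: 0.029
```

>>> play_rows(rotation=[[0,0,0],[0,0,0],[0,0,0],[0,0,0],[0,0,0]], delta_pos=[[0,0,-0.0012],[0,0,-0.0012],[0,0,-0.0012],[0,0,0],[0,0,0]], fingers=[0.85,0.85,0.85,0.85,0.85])

```text
time: 19.25
tool_pos: [0.532, 0.1668, 0.1654]
eef_rot: [3.095, 0.531, 0.001]
wrist_force: [-0.4, -4.0, 3.8]
width: 0.0289
```

The force passed its peak (−9 to +5 N) and the hand jumped up, so the knob has clicked out. I'll let go and back off upwards.

>>> play_rows(rotation=[[0,0,0],[0,0,0],[0,0,0],[0,0,0],[0,0,0],[0,0,0],[0,0,0],[0,0,0],[0,0,0],[0,0,0]], delta_pos=[[0,0,0],[0,0,0],[0,0,0],[0,0,0],[0,0,0],[0,0,0],[0,0,-0.02],[0,0,-0.03],[0,0,-0.03],[0,0,0]], fingers=[0.6,0.4,0.2,0,0,0,0,0,0,0])

```text
time: 20.08
tool_pos: [0.5343, 0.1678, 0.2527]
eef_rot: [-3.096, -0.532, -0.019]
wrist_force: [-0.1, -0.2, 2.0]
width: 0.0852
```

>>> play_rows(rotation=[[0,0,0],[0,0,0],[0,0,0],[0,0,0],[0,0,0],[0,0,0]], delta_pos=[[-0.03,0,0],[-0.03,0,0],[0,0,0],[0,0,0],[0,0,0],[0,0,0]], fingers=[0,0,0,0,0,0])

```text
time: 20.58
tool_pos: [0.476, 0.1473, 0.2453]
eef_rot: [-3.096, -0.532, -0.001]
wrist_force: [0.1, 0.4, -0.3]
width: 0.0852
```

```bash
python3 -c "
from chk import *
delta(o+.195*u,19.4,0)
for n in ('wrist','scene','side'): knob(n,5)
a=cv2.imread('pics/scene5.png')[180:360,280:520];b=cv2.imread('pics/side5.png')[130:310,180:420];c=cv2.imread('pics/wrist5.png')
cv2.imwrite('pics/v5.png',np.vstack([np.hstack([a,b]),cv2.resize(c,(480,360))]))"
```

```text
t 20.5833 q [ 0.1863 -0.0278  1.4986  0.      1.6703  1.4167] pos [0.476  0.1473 0.2453] w 0.08522571165056766 F [ 0.1208  0.4115 -0.2806]
dpos tool [0.0582 0.0005 0.0503] world [ 0.055   0.019  -0.0503] rot deg [ 0.0031 -0.0248  0.1038]
wrist knob n 2515 x [-0.0134  0.0126] y [-0.014   0.0118] z [0.171  0.1725 0.1736 0.1741]
wrist cap x [-0.0275  0.0265] y [-0.028   0.0262] z [0.1205 0.1214]
scene knob n 150 x [-0.0096  0.0165] y [-0.0119  0.0119] z [0.1564 0.1702 0.1725 0.1731]
scene cap x [-0.0249  0.0297] y [-0.0285  0.0262] z [0.1192 0.1212]
side knob n 79 x [-0.0211  0.0028] y [-0.0159  0.0059] z [0.1551 0.1668 0.1735 0.1743]
side cap x [-0.0336  0.0215] y [-0.0301  0.0264] z [0.1194 0.1221]
```

View pics/v5.png

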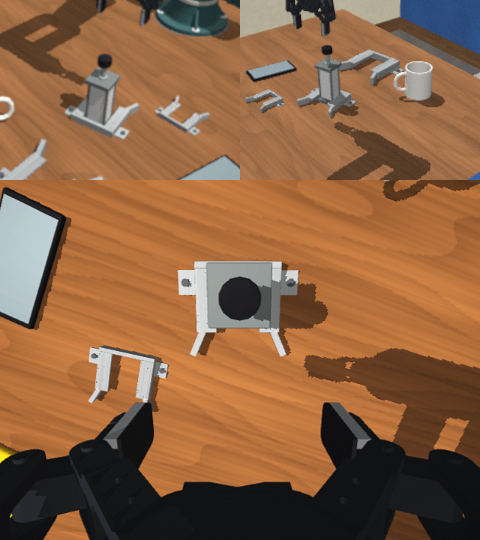

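The knob stands out: its top is at z≈0.173, 16 mm above before. It has been untouched for about 1 s with the lantern still docked. I'll close the fingers and press it home from above.

>>> play_rows(rotation=[[0,0,0],[0,0,0],[0,0,0],[0,0,0],[0,0,0],[0,0,0],[0,0,0],[0,0,0],[0,0,0],[0,0,0]], delta_pos=[[0.02,0.001,0],[0.02,0,0],[0.018,0,0],[0,0,0],[0,0,0],[0,0,0.02],[0,0,0.02],[0,0,0.007],[0,0,0],[0,0,0]], fingers=[0.4,0.7,1,1,1,1,1,1,1,1], force=30)

```text
time: 21.57
tool_pos: [0.5297, 0.1654, 0.1982]
eef_rot: [3.096, 0.532, -0.002]
wrist_force: [0.1, -0.6, -0.2]
width: -0.0002
```

```bash
python3 -c "
from chk import *
delta(o+.175*u,19.4,0)"
```

```text
t 21.5667 q [ 0.2005  0.1147  1.444  -0.0001  1.5842  1.4309] pos [0.5297 0.1654 0.1982] w -0.00019311824382640548 F [ 0.1107 -0.5733 -0.1851]
dpos tool [ 0.0016 -0.0004  0.0232] world [ 0.0013  0.0009 -0.0232] rot deg [-0.0026  0.0722  0.1001]
```

>>> play_rows(rotation=[[0,0,0],[0,0,0],[0,0,0],[0,0,0],[0,0,0],[0,0,0],[0,0,0],[0,0,0]], delta_pos=[[0.001,0,0.0015],[0,0,0.0015],[0,0,0.0015],[0,0,0.0015],[0,0,0.0015],[0,0,0.0015],[0,0,0.0015],[0,0,0.0015]], fingers=[1,1,1,1,1,1,1,1])

```text
time: 22.23
tool_pos: [0.5315, 0.1658, 0.1879]
eef_rot: [3.096, 0.532, 0.003]
wrist_force: [-1.4, -1.0, 8.3]
width: 0.0002
```

>>> play_rows(rotation=[[0,0,0],[0,0,0],[0,0,0],[0,0,0],[0,0,0],[0,0,0]], delta_pos=[[0,0,0.0015],[0,0,0.0015],[0,0,0.0015],[0,0,0.0015],[0,0,0],[0,0,0]], fingers=[1,1,1,1,1,1])

```text
time: 22.73
tool_pos: [0.5308, 0.1658, 0.1793]
eef_rot: [3.096, 0.532, -0.003]
wrist_force: [0.9, -0.1, 0.4]
width: 0.0001
```

It has snapped through. I'll press on gently to make sure it is fully home.

>>> play_rows(rotation=[[0,0,0],[0,0,0],[0,0,0],[0,0,0],[0,0,0]], delta_pos=[[0,0,0.001],[0,0,0.001],[0,0,0.001],[0,0,0],[0,0,0]], fingers=[1,1,1,1,1])

```text
time: 23.15
tool_pos: [0.531, 0.1658, 0.1768]
eef_rot: [3.096, 0.532, -0.001]
wrist_force: [-0.6, -0.1, 0.0]
width: 0.0001
```

>>> play_rows(rotation=[[0,0,0],[0,0,0],[0,0,0],[0,0,0]], delta_pos=[[0,0,0.001],[0,0,0.0007],[0,0,0],[0,0,0]], fingers=[1,1,1,1])

```text
time: 23.48
tool_pos: [0.531, 0.1658, 0.1753]
eef_rot: [3.096, 0.532, -0.001]
wrist_force: [0.1, 0.1, 0.6]
width: 0.0
```

>>> play_rows(rotation=[[0,0,0],[0,0,0],[0,0,0],[0,0,0]], delta_pos=[[0,0,0.0006],[0,0,0.0006],[0,0,0],[0,0,0]], fingers=[1,1,1,1])

```text
time: 23.82
tool_pos: [0.5312, 0.1659, 0.175]
eef_rot: [3.096, 0.532, 0.001]
wrist_force: [-1.2, 0.6, 4.4]
width: 0.0002
```

>>> play_rows(rotation=[[0,0,0],[0,0,0],[0,0,0],[0,0,0],[0,0,0],[0,0,0],[0,0,0],[0,0,0],[0,0,0]], delta_pos=[[0,0,-0.01],[0,0,-0.02],[0,0,-0.03],[0,0,-0.02],[-0.03,0,0],[-0.03,0,0],[0,0,0],[0,0,0],[0,0,0]], fingers=[1,1,1,1,1,1,1,1,1])

```text
time: 24.57
tool_pos: [0.475, 0.1459, 0.2544]
eef_rot: [3.096, 0.532, 0.001]
wrist_force: [-0.6, 0.5, 1.1]
width: 0.0001
```

```bash
python3 -c "
from chk import *
for n in ('wrist','scene','side'): knob(n,6)
print(env.state())
for n in ('scene','side'):   # bystanders: changed pixels vs start
    a=cv2.imread(f'pics/{n}0.png');b=cv2.imread(f'pics/{n}6.png')
    d0=np.load(f'pics/{n}0.npz');P0=cloud(d0);P1=cloud(np.load(f'pics/{n}6.npz'))
    for nm,(x0,x1,y0,y1,zl) in dict(mug=(.65,.82,-.06,.1,.03),box=(.45,.75,-.6,-.28,.03),phone=(.35,.65,.36,.56,.005)).items():
        c=[]
        for P in (P0,P1):
            m=(P[...,0]>x0)&(P[...,0]<x1)&(P[...,1]>y0)&(P[...,1]<y1)&(P[...,2]>zl)&(P[...,2]<.12);c.append(np.median(P[m],0) if m.sum()>20 else None)
        print(n,nm,*c)
a=cv2.imread('pics/scene6.png')[130:400,200:540];b=cv2.imread('pics/side6.png')[130:400,170:510]
cv2.imwrite('pics/v6.png',np.hstack([a,b]))"
```

```text
wrist knob n 1990 x [-0.0132  0.0128] y [-0.0139  0.0116] z [0.155  0.1564 0.1575 0.158 ]
wrist cap x [-0.0274  0.0263] y [-0.028   0.0261] z [0.1205 0.1214]
scene knob n 152 x [-0.0094  0.0157] y [-0.0118  0.0122] z [0.1396 0.1541 0.1562 0.1571]
scene cap x [-0.0248  0.0296] y [-0.0284  0.0264] z [0.1191 0.1212]
side knob n 73 x [-0.0202  0.0034] y [-0.0161  0.0048] z [0.1404 0.1522 0.1577 0.1582]
side cap x [-0.0342  0.0217] y [-0.0295  0.0257] z [0.1196 0.1223]
{'time': 24.7167, 'q': array([ 0.184 , -0.0311,  1.4846, -0.0001,  1.6887,  1.4144]), 'joint_vel': array([-0.0006,  0.0026,  0.0001,  0.0003,  0.0011,  0.0011]), 'joint_torque': array([  0.0064, -30.2805, -31.3331,  -0.001 ,   0.013 ,   0.0003]), 'tool_pos': array([0.4753, 0.146 , 0.2541]), 'eef_rot': array([ 3.0961,  0.5321, -0.0009]), 'wrist_force': array([-0.1453, -0.0097,  0.2104]), 'torque': array([-0.0119,  0.0167, -0.0059]), 'width': -0.00027340897443488255}
scene mug [0.7587 0.0453 0.0651] [0.7589 0.0454 0.065 ]
scene box [ 0.5551 -0.4189  0.0721] [ 0.5547 -0.4192  0.0721]
scene phone [0.4819 0.4328 0.0086] [0.4822 0.4327 0.0086]
side mug [0.7406 0.0209 0.0679] [0.7416 0.0213 0.0683]
side box [ 0.5306 -0.4694  0.0752] [ 0.5308 -0.4694  0.0752]
side phone [0.4689 0.426  0.009 ] [0.4699 0.4259 0.0091]
```

View pics/v6.png

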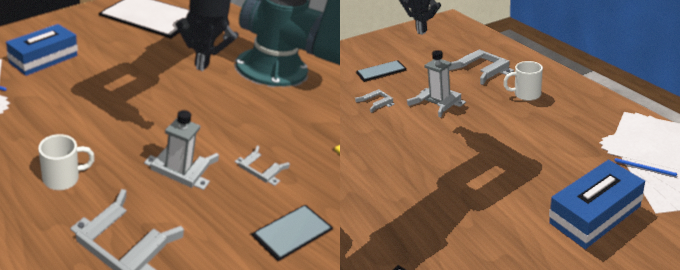

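The lantern stands in the dock at (183,150), with its knob home. The hand is clear and nothing else has moved, so I'm handing it in.

```bash
python3 -c "
from workcell import env
print(env.finish_job())"
```

```text
the job is handed in; nothing more can be done
None
```

The lantern is standing upright in the middle-sized dock, foot against the stop, and I've handed the job in at about 25 s. I let go of it, pulled the knob out, left it out untouched for about 1 s, then pressed it home with closed fingers.

- **Docking:** the push ended against the stop at about 20 N. Across the three cameras the lantern sits within a few mm of home. The side view alone reads about 6 mm off, which I put down to camera calibration since the scene view errs the opposite way.
- **Knob:** the top measured z ≈ 0.157 m before, 0.173 m when out, and 0.157 m at the end, so it travelled 16 mm and came fully back. The wrist force stayed under 10 N at the readings taken while pulling and pushing.
- **Bystanders:** the mug, mask box and phone each read within about 1 mm of where they started.
- **At hand-in:** the hand was well clear of the lantern and the wrist force was near zero. None of my checks failed, and the system gave no verdict.

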